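# Put the loose nuts, bolt and impact sockets back where each kind belongs

## Robot

A 7-joint arm with a two-finger parallel gripper is mounted at the origin on the work surface. World frame = base frame: x ahead of the robot, y to its left, z up, the work surface at z = 0. Lengths are in mm, angles in rad, forces in N, time in s.
With the tool pointing down it reaches from about 400 to 875 mm from the base axis. Payload 4.4 kg.
Tool frame: the origin (TCP) lies at the very end of the fingers, on their centre line; the grasp point (between the pads) lies 19 mm behind it; z points along the fingers, y is the direction in which the jaws open and shut (so a half turn about z gives the same grasp; the last joint's range is limited). The gripper opens to 85 mm and grips with 20 to 120 N. Pads are 22 mm wide; open, the fingers measure 114 mm over their backs; the gripper's body (76 mm by 85 mm) begins 54 mm behind the grasp point. The pads swing forward as they close: fully open they stand 13 mm farther back than shut.
Start: joints at [-1.25, 0.628, 0.038, 1.517, -0.027, 0.996, -0.02], TCP at [245.175, 602.002, 231.313] pointing down, gripper open.
Joint ranges: [-3.06, 3.06], [-0.37, 2.12], [-1.25, 1.32], [0.18, 2.47], [-1.1, 4.24], [0.23, 1.98], [-2.94, 2.94]. Speed limits (rad/s): [2.57, 2.57, 3.14, 3.14, 3.14, 3.14, 3.14].

## Interface

Orientations are given as [roll, pitch, yaw] about the fixed x, y, z axes, in that order (R = Rz(yaw) Ry(pitch) Rx(roll)).
In Python, from cell import ctrl gives the robot as it stands. The module is installed in compiled form; this text tells all that it offers.
- The arm moves only by the shell command python3 -m jog 'ROWS'. ROWS is text: rows parted by semicolons, each of 7 numbers parted by spaces: the shift along the tool's x, y, z in mm, then the turn, a rotation vector about the tool's x, y, z in degrees, then the opening, from -1 (shut) to 1 (fully open). In form: x y z wx wy wz claw; .... A call has 1 to 8 rows; each row is the pose to reach, as a shift and turn from the pose commanded when the call began, along the tool's axes at that moment; what a row does not reach only later rows make up. A row lasts 1/8 s, in which the tool goes at most 62.5 mm and 10.7 degrees, less where a joint would pass 70% of its speed; a pose out of reach is approached as far as the arm can. A call with a gripper value outside its range is refused whole. The fingers move at their own pace and stop on an object; the grip force is fixed at half the most. Time passes only in rows, so rows that repeat a pose let the fingers close. It gives the time, the measured TCP pose, the force and the opening at its end, in the units of the state.
- ctrl.read_state(): the state, without advancing time (a new reading comes with each control period).
- ctrl.get_image(name): name is "side" or "top" or "wrist"; returns a dict with "image" (400x640x3 uint8, red, green, blue), "z_map" (400x640 float32, mm along the optical axis (not along the pixel's ray), 0 where there is no reading), "vertical_fov" (degrees; the focal length in pixels is half the picture's height over the tangent of half this angle, whatever the lens; pixels are square), "cx", "cy" (the principal point, pixels), "extrinsics" (4x4, takes a point from world to camera coordinates); the wrist camera has in their place "hand_eye" (4x4, takes a point from camera to tool coordinates, whose origin is the TCP and whose axes are the flange's). Camera axes: x right, y down, z forward; pixel columns grow to the right and rows downward; lengths in mm; the calibration is good to about 2 mm. A picture is of the moment at which its call begins: read the wrist's pose just before it.
- ctrl.finish_job(): hands the job in, once; it reports no verdict.
The state is a dict: "clock": time; "qpos": joint angles; "qd": joint speeds; "tau": joint torques, N m; "eef_pos": TCP position; "tool_rot": TCP orientation; "force": force on the tool from outside, world axes, zero at the start; "torque": the same for the moment, N m; "width": finger opening in mm.
Only numpy, scipy, OpenCV 4.12 (cv2) and the standard library are available. Lean on these libraries where they do the work, as an engineer would, in place of code of your own. Each camera call takes 0.05 s, during which the arm holds its last target.

## Task

Clear the loose hardware off the bench: put both big nuts into the blue bin that already holds nuts and the bolt into the blue bin that holds bolts. Stand the tall slim socket in the tray with the other tall sockets and the short wide one in the tray with the other short sockets, each upright on the tray floor with its hexagon mouth up. Do not knock over the spray can.

Things in the scene. Friction and masses are not known exactly. Their poses are not given: they have to be found in the camera images.
- nut_a: Large bright steel hexagon nut lying flat, 46 mm across flats, 53 mm across corners, 24 mm high, about 0.2 kg, bore 27 mm. Origin: centre of the underside; z up along the bore; its x axis is square to one of the six flats (so flats also face +-60 degrees from it). One of two alike.
- nut_b: Large bright steel hexagon nut lying flat, 46 mm across flats, 53 mm across corners, 24 mm high, about 0.2 kg, bore 27 mm. Origin: centre of the underside; z up along the bore; its x axis is square to one of the six flats (so flats also face +-60 degrees from it). One of two alike.
- bolt: Big bright steel hexagon bolt lying down, 90 mm long: head 36 mm across flats (42 corners), 15 thick, at -x; shank 24 mm diameter, 75 long, to +x; 0.4 kg. Lies on head edge and tip, sloping 5 degrees. Origin: at bench level under mid-length (shank, its centre line 15.5 mm up there); x along the bolt to the tip, z up. Balances 7 mm from the origin towards the head.
- deep_socket: Tall slim black-steel impact socket standing upright on the bench, 90 mm high; lower 26 mm is 44 mm in diameter, the rest 38 mm; hexagon mouth on top; about 0.55 kg. Origin: centre of the underside; z up along its axis.
- short_socket: Short wide black-steel impact socket standing upright on the bench, 57 mm high; lower 20 mm is 44 mm in diameter, the rest above 54 mm; hexagon mouth on top; about 0.5 kg. Origin: centre of the underside; z up along its axis.
- nut_bin: Blue open-fronted bin, fixed, 180 mm (its x) by 130 (y), walls and floor 4 mm thick. Back and rear of the sides 60 mm high; front (-x, towards the robot) only a lip 28 mm high, the sides sloping to it over 45 mm. Origin: centre of underside, z up. Holds three nuts (fixed) in its rear, x from +25 mm to the back wall, up to 53 mm high; floor free from x = -86 to +22 mm.
- bolt_bin: Blue open-fronted bin, fixed, 180 mm (its x) by 130 (y), walls and floor 4 mm thick. Back and rear of the sides 60 mm high; front (-x, towards the robot) only a lip 28 mm high, the sides sloping to it over 45 mm. Origin: centre of underside, z up. Holds two bolts (fixed) lying crosswise (along y) in its rear, x from +7 mm to the back wall, up to 45 mm high; floor free from x = -86 to +5 mm.
- deep_tray: Bare metal tray, fixed, 180 mm (its x) by 130 (y), walls 20 mm high and 4 thick, flat floor 4 mm above the bench. Origin: centre of underside; x away from the robot, z up. Holds three tall slim sockets (fixed), 90 mm high, in a row along the rear, x from +38 mm back; floor free from x = -86 to +35 mm.
- short_tray: Bare metal tray, fixed, 180 mm (its x) by 130 (y), walls 20 mm high and 4 thick, flat floor 4 mm above the bench. Origin: centre of underside; x away from the robot, z up. Holds two short wide sockets (fixed), 57 mm high, side by side at the rear, x from +27 mm back; floor free from x = -86 to +25 mm.
- spray_can: Grey and yellow spray can with a red cap, standing loose at the left or right edge of the work area, 65 mm diameter, 205 mm high. Origin: centre of the underside. A bystander: not to be knocked over.

How it is judged:
By the outcome, as a careful person would: the job done as asked, in the order asked, and still so for the second after the job is handed in, with the robot touching nothing.
It also fails if it takes over 144 s, if anything falls off the work surface, if the arm or the gripper's body presses on something with over 40 N, if the wrist force passes 120 N, or if a joint passes its speed limit or range.

## Working session

There is one attempt and no reset: what is moved stays moved. The work goes in short steps, Python scripts to look and compute and a shell command to move; the robot and the scene stay as the last step left them, time stands still between calls to the robot, and variables do not carry over. Pictures are saved under pics/ and viewed, and the job is handed in when it is done.

```bash
mkdir -p pics; cat > h.py <<'E'
import numpy as np, cv2, pickle
from cell import ctrl
from scipy.spatial.transform import Rotation as Ro
def grab(n,tag):
    s=ctrl.read_state(); d=ctrl.get_image(n); d['state']=s
    cv2.imwrite(f'pics/{tag}.png',d['image'][:,:,::-1]); pickle.dump(d,open(f'{tag}.pkl','wb')); return d
def load(tag): return pickle.load(open(f'{tag}.pkl','rb'))
def cam2world(d):
    if 'extrinsics' in d: return np.linalg.inv(d['extrinsics'])
    T=np.eye(4); T[:3,:3]=Ro.from_euler('xyz',d['state']['tool_rot']).as_matrix(); T[:3,3]=d['state']['eef_pos']
    return T@d['hand_eye']
def f(d): return 200/np.tan(np.radians(d['vertical_fov'])/2)
def ray(d,u,v,z):
    T=cam2world(d); r=T[:3,:3]@np.array([(u-d['cx'])/f(d),(v-d['cy'])/f(d),1]); o=T[:3,3]
    return o+r*(z-o[2])/r[2]
def cloud(d):
    T=cam2world(d); Z=d['z_map'].astype(float); v,u=np.mgrid[:400,:640]
    P=np.stack([(u-d['cx'])/f(d)*Z,(v-d['cy'])/f(d)*Z,Z],-1)
    W=P@T[:3,:3].T+T[:3,3]; W[Z<=0]=np.nan; return W
E
python3 - <<'E'
from h import *
s=ctrl.read_state(); print(s)
for n in ['top','side','wrist']:
    d=grab(n,n+'0'); print(n,d['vertical_fov'],d['cx'],d['cy'],np.round(cam2world(d),2).tolist(), (d['z_map']>0).mean())
E
```

```text
{'clock': 0.0, 'qpos': array([-1.24982082,  0.62937434,  0.03845135,  1.51837612, -0.02699758,
        0.99628115, -0.01997407]), 'qd': array([-0.00075651, -0.00163687, -0.00118003,  0.0006692 ,  0.00055096,
        0.00079691, -0.00126287]), 'tau': array([ 7.39382153e-05, -5.63393104e+01,  1.22633826e+00, -1.93446082e+01,
        1.11015287e-02,  1.05083728e-02, -3.82450628e-05]), 'eef_pos': array([244.92550025, 601.41261963, 230.3683771 ]), 'tool_rot': array([-3.13967234e+00,  3.44413646e-05,  2.75483663e+00]), 'force': array([-0.6385129 ,  0.58763205,  0.88256428]), 'torque': array([ 0.01634934,  0.03202767, -0.02108424]), 'width': 85.40750738335859}
top 56.706920871393955 317.762548961005 198.1532544803057 [[0.03, -0.98, 0.19, 349.64], [-1.0, -0.03, 0.0, -8.13], [0.0, -0.19, -0.98, 1241.42], [0.0, 0.0, 0.0, 1.0]] 0.99596875
side 52.337325156293645 318.52255502335584 197.4850831615822 [[0.96, -0.18, 0.23, 261.69], [-0.3, -0.59, 0.75, -922.7], [0.0, -0.78, -0.62, 808.96], [0.0, 0.0, 0.0, 1.0]] 0.9959375
wrist 60.759398142649 321.40931036822275 200.92334336095487 [[0.38, 0.88, 0.3, 167.51], [0.93, -0.36, -0.12, 632.75], [-0.0, 0.32, -0.95, 372.61], [0.0, 0.0, 0.0, 1.0]] 0.9962421875
```

View pics/top0.png

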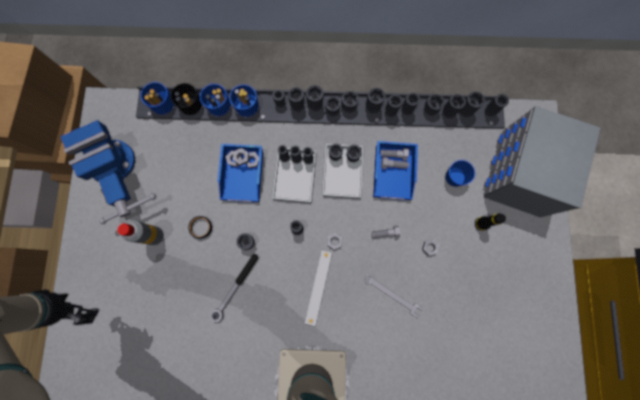

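View pics/side0.png

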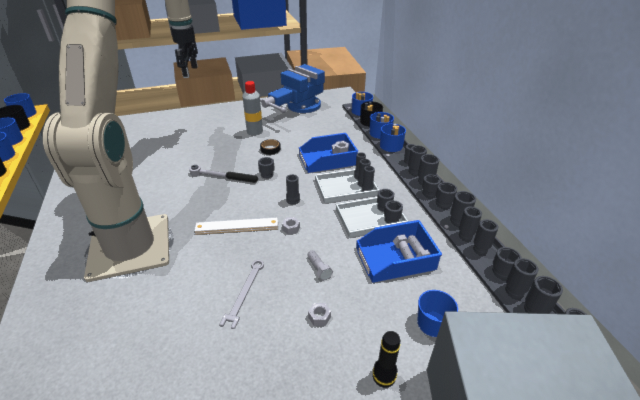

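View pics/wrist0.png

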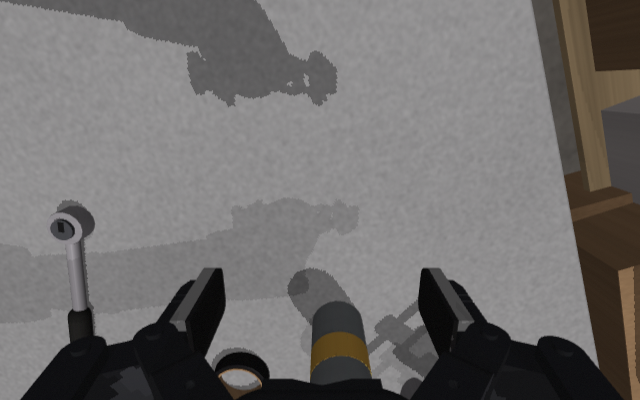

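```bash
cat > m.py <<'E'
from h import *
for n in ['top0','side0']:
    d=load(n); W=cloud(d); 
    fl=W[(abs(W[...,2])<12)&(W[...,0]>300)&(W[...,0]<600)&(abs(W[...,1])<300)]
    print(n,'floor z med',np.median(fl[:,2]), fl[:,2].std())
    m=((W[...,2]>10)&(W[...,0]>250)&(W[...,0]<800)&(abs(W[...,1])<520)).astype(np.uint8)
    k,l,st,c=cv2.connectedComponentsWithStats(m)
    for i in range(1,k):
        if st[i,4]<12: continue
        P=W[l==i]; print(i,st[i,4],'px',c[i].round(0),'lo',P.min(0).round(),'hi',P.max(0).round())
E
python3 m.py
```

```text
top0 floor z med 1.921997713982023 2.643471641113986
1 1224 px [396. 163.] lo [ 590. -330.   10.] hi [ 797. -187.   68.]
2 1181 px [239. 165.] lo [568. 189.  10.] hi [755. 329.  67.]
3 803 px [295. 164.] lo [573.  10.  10.] hi [767. 150. 101.]
4 758 px [343. 161.] lo [ 592. -154.   10.] hi [778. -17.  68.]
9 455 px [461. 173.] lo [ 635. -512.   10.] hi [ 718. -428.   78.]
164 24 px [153. 196.] lo [555. 510.  85.] hi [571. 520. 102.]
178 209 px [199. 227.] lo [441. 348.  11.] hi [515. 422.  32.]
179 166 px [296. 227.] lo [462.  42.  11.] hi [502.  85.  95.]
180 416 px [148. 233.] lo [420. 505.  10.] hi [472. 520. 174.]
181 226 px [387. 233.] lo [ 459. -274.   11.] hi [ 504. -183.   43.]
183 255 px [245. 242.] lo [406. 200.  21.] hi [459. 253.  64.]
184 133 px [334. 241.] lo [421. -84.  11.] hi [471. -38.  31.]
185 152 px [430. 247.] lo [ 408. -401.   10.] hi [ 457. -351.   32.]
187 539 px [320. 277.] lo [250. -52.  10.] hi [412.  12.  25.]
188 349 px [243. 275.] lo [251. 188.  11.] hi [396. 287.  32.]
197 24 px [376. 284.] lo [ 298. -216.   10.] hi [ 320. -174.   16.]
199 13 px [385. 
[... 237 characters left out ...]

5 25 px [283. 110.] lo [552. 504.  78.] hi [571. 519.  99.]
6 6017 px [374. 208.] lo [ 569. -333.   10.] hi [782. 331.  98.]
7 177 px [270. 146.] lo [442. 343.  10.] hi [516. 421.  29.]
9 264 px [266. 166.] lo [406. 195.  10.] hi [459. 251.  60.]
10 251 px [236. 176.] lo [251. 184.  10.] hi [396. 276.  28.]
11 341 px [292. 188.] lo [462.  37.  10.] hi [505.  81.  93.]
12 194 px [291. 224.] lo [421. -89.  10.] hi [471. -39.  28.]
13 520 px [248. 224.] lo [250. -56.  10.] hi [412.  13.  21.]
14 325 px [320. 265.] lo [ 460. -278.   10.] hi [ 503. -184.   40.]
20 1059 px [434. 309.] lo [ 635. -511.   10.] hi [ 721. -429.   73.]
23 317 px [319. 313.] lo [ 409. -403.   10.] hi [ 459. -352.   28.]
```

```bash
cat >> h.py <<'E'
def go(x,y,z,yawdeg):
    s=ctrl.read_state(); R0=Ro.from_euler('xyz',s['tool_rot']); 
    best=None
    for yw in (yawdeg,yawdeg+180):
        R1=Ro.from_euler('xyz',[np.pi,0,np.radians(yw)]); rv=np.degrees((R0.inv()*R1).as_rotvec())
        if best is None or np.linalg.norm(rv)<np.linalg.norm(best): best=rv
    p=R0.inv().apply(np.array([x,y,z])-s['eef_pos'])
    print('shift',p.round(1),'rot',best.round(2),'| clock',round(s['clock'],2),'eef',s['eef_pos'].round(1),'yaw',np.degrees(s['tool_rot']).round(1),'w',round(s['width'],1),'F',s['force'].round(1),'q7',s['qpos'].round(2)[[0,6]])
E
python3 - <<'E'
from h import *
go(446,-62,231,82)
go(446,-62,150,82)
d=load('side0'); W=cloud(d)
for n in ['top0','side0']:
    d=load(n);W=cloud(d)
    # spray can
    m=(W[...,2]>30)&(W[...,0]>380)&(W[...,0]<520)&(W[...,1]>450)&(W[...,1]<700)
    P=W[m]; print('can',P.min(0).round(),P.max(0).round())
E
```

```text
shift [-4.365e+02 -5.387e+02  4.000e-01] rot [-7.000e-02  5.000e-02  7.584e+01] | clock 0.15 eef [245.  601.6 230.6] yaw [-179.9   -0.   157.8] w 85.9 F [-0.6 -0.1  0.2] q7 [-1.25 -0.02]
shift [-436.5 -538.6   81.4] rot [-7.000e-02  5.000e-02  7.584e+01] | clock 0.15 eef [245.  601.6 230.6] yaw [-179.9   -0.   157.8] w 85.9 F [-0.6 -0.1  0.2] q7 [-1.25 -0.02]
can [414. 505.  31.] [520. 680. 210.]
can [414. 501.  31.] [520. 638. 208.]
```

```bash
python3 -m jog '-15 -18 -5 0 0 3 1;-50 -62 -8 0 0 9 1;-85 -105 -8 0 0 15 1;-120 -148 -8 0 0 21 1;-155 -191 -8 0 0 27 1;-190 -234 -8 0 0 33 1;-222 -274 -8 0 0 38 1;-240 -296 -8 0 0 42 1'
python3 - <<'E'
from h import *
go(446,-62,160,82)
E
```

```text
clock: 1.15
eef_pos: [356.1, 234.5, 239.4]
tool_rot: [-3.141, 0.0, 2.016]
force: [0.3, 0.7, -0.2]
width: 85.2
shift [-306.3  -46.5   79.5] rot [-2.000e-02  4.000e-02  3.352e+01] | clock 1.15 eef [356.1 234.5 239.4] yaw [-180.     0.   115.5] w 85.2 F [ 0.3  0.7 -0.2] q7 [-0.86 -0.06]
```

```bash
python3 -m jog '-40 -6 10 0 0 4 1;-85 -13 22 0 0 9 1;-130 -20 34 0 0 14 1;-175 -27 46 0 0 19 1;-220 -33 57 0 0 24 1;-265 -40 69 0 0 29 1;-300 -46 78 0 0 33 1;-306 -46 79 0 0 33 1'
python3 - <<'E'
from h import *
d=grab('wrist','w1')
go(446,-62,60,82)
W=cloud(d); 
m=((W[...,2]>17)&(W[...,2]<30)&(abs(W[...,0]-446)<45)&(abs(W[...,1]+62)<45)).astype(np.uint8)
k,l,st,c=cv2.connectedComponentsWithStats(m); i=1+np.argmax(st[1:,4]); P=W[l==i]; print(st[i],P.min(0).round(1),P.max(0).round(1),np.median(P[:,2]))
E
```

```text
clock: 2.15
eef_pos: [447.8, -60.8, 159.8]
tool_rot: [-3.141, 0.001, 1.441]
force: [-0.7, 0.7, -0.6]
width: 85.5
shift [-2.3 -1.7 99.9] rot [-0.01  0.05  0.7 ] | clock 2.2 eef [448.  -59.9 159.9] yaw [-180.     0.    82.7] w 85.7 F [ 0.2 -0.8 -0.6] q7 [-0.2   0.29]
[ 289  159   62   55 1810] [419.4 -84.5  17. ] [471.8 -37.4  25.7] 23.485989059667162
```

View pics/w1.png

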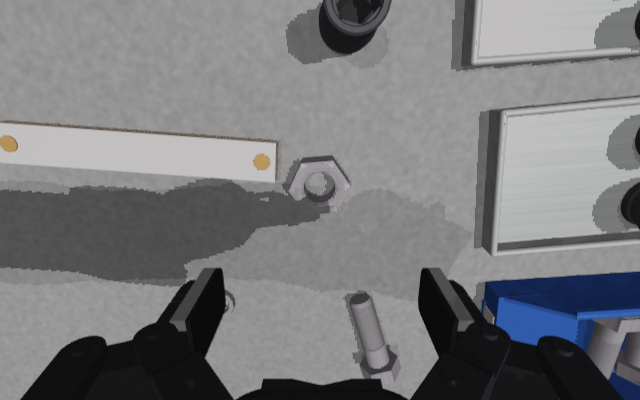

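```bash
cat > hexm.py <<'E'
from h import *
def nut(d,x0,y0,r=40,zt=24):
    W=cloud(d)
    m=((W[...,2]>18)&(W[...,2]<31)&(np.hypot(W[...,0]-x0,W[...,1]-y0)<r)).astype(np.uint8)
    k,l,st,c=cv2.connectedComponentsWithStats(m); i=1+np.argmax(st[1:,4])
    m=(l==i).astype(np.uint8)
    cs,_=cv2.findContours(m,cv2.RETR_EXTERNAL,cv2.CHAIN_APPROX_NONE); cn=max(cs,key=cv2.contourArea)[:,0]
    P=np.array([ray(d,u,v,zt)[:2] for u,v in cn]); 
    c=cv2.minEnclosingCircle(P.astype(np.float32)); 
    H=cv2.convexHull(P.astype(np.float32))[:,0]
    M=cv2.moments(H[:,None]); cen=np.array([M['m10']/M['m00'],M['m01']/M['m00']])
    # width along directions
    a=np.arange(0,60); w=np.array([[np.ptp(H@[np.cos(np.radians(t+60*k)),np.sin(np.radians(t+60*k))]) for k in range(3)] for t in a])
    t=a[np.argmin(w.mean(1))]
    print('centre',cen.round(1),'circle',np.round(c[0],1),round(c[1],1),'flat angle (mod60)',t,'widths',w[t].round(1),'max',w.max().round(1))
    return cen,t
E
python3 - <<'E'
from hexm import *
d=load('w1'); nut(d,446,-62)
W=cloud(d)
m=(W[...,2]>6)&(W[...,0]>360)&(W[...,0]<418)&(W[...,1]>-70)&(W[...,1]<20); P=W[m]; print('ruler',P.min(0).round(),P.max(0).round())
E
```

```text
centre [445.4 -60.2] circle [445.5 -60.1] 26.3 flat angle (mod60) 27 widths [46.3 47.3 46.1] max 52.6
ruler [360. -67.   6.] [418.  -8. 245.]
```

```bash
python3 - <<'E'
from h import *
d=load('w1')
for z in (0,20): print(ray(d,277,182,z).round(),ray(d,277,142,z).round(),ray(d,200,178,z).round())
go(445.5,-60,60,117); go(445.5,-60,3,117)
E
```

```text
[407. -58.   0.] [413. -21.   0.] [338. -45.   0.]
[410. -52.  20.] [416. -19.  20.] [346. -40.  20.]
shift [-0.4 -2.4 99.9] rot [-3.00e-02  4.00e-02 -3.43e+01] | clock 2.2 eef [448.  -59.9 159.9] yaw [-180.     0.    82.7] w 85.7 F [ 0.2 -0.8 -0.6] q7 [-0.2   0.29]
shift [ -0.3  -2.4 156.9] rot [-3.00e-02  4.00e-02 -3.43e+01] | clock 2.2 eef [448.  -59.9 159.9] yaw [-180.     0.    82.7] w 85.7 F [ 0.2 -0.8 -0.6] q7 [-0.2   0.29]
```

```bash
python3 -m jog '0 -2 20 0 0 -9 1;0 -2 50 0 0 -18 1;0 -2 80 0 0 -27 1;0 -2 110 0 0 -34 1;0 -2 130 0 0 -34 1;0 -2 145 0 0 -34 1;0 -2 153 0 0 -34 1;0 -2 155 0 0 -34 1'
python3 - <<'E'
from h import *
go(445.5,-60,3,117)
E
```

```text
clock: 3.2
eef_pos: [445.5, -56.2, 4.9]
tool_rot: [-3.141, -0.001, 2.042]
force: [-0.4, -0.6, 0.7]
width: 85.4
shift [-3.4 -1.7  1.9] rot [-0.04 -0.07 -0.03] | clock 3.2 eef [445.5 -56.2   4.9] yaw [-1.80e+02 -1.00e-01  1.17e+02] w 85.4 F [-0.4 -0.6  0.7] q7 [-0.12  1.5 ]
```

```bash
python3 -m jog '-2 -1 1 0 0 0 1;-3 -2 2 0 0 0 1;-3 -2 2 0 0 0 -1;-3 -2 2 0 0 0 -1;-3 -2 2 0 0 0 -1;-3 -2 2 0 0 0 -1;-3 -2 2 0 0 0 -1;-3 -2 2 0 0 0 -1'
python3 - <<'E'
from h import *
go(445.5,-60,60,117)
E
```

```text
clock: 4.2
eef_pos: [445.5, -61.5, 3.8]
tool_rot: [3.141, 0.0, 2.039]
force: [0.2, 0.5, 5.3]
width: 45.1
shift [  1.3   0.7 -56.2] rot [ 0.05  0.01 -0.17] | clock 4.2 eef [445.5 -61.5   3.8] yaw [180.    0.  116.8] w 45.1 F [0.2 0.5 5.3] q7 [-0.11  1.53]
```

```bash
python3 -m jog '0 0 -15 0 0 0 -1;0 0 -40 0 0 0 -1;0 0 -75 0 0 0 -1;0 0 -110 0 0 0 -1;0 0 -140 0 0 0 -1;0 0 -150 0 0 0 -1'
python3 - <<'E'
from h import *
go(610,260,160,90)
E
```

```text
clock: 4.95
eef_pos: [445.8, -61.4, 154.4]
tool_rot: [3.14, 0.001, 2.04]
force: [0.1, 1.4, -1.9]
width: 44.8
shift [212.5 291.7  -5.3] rot [ 0.11  0.03 26.87] | clock 4.95 eef [445.8 -61.4 154.4] yaw [1.799e+02 1.000e-01 1.169e+02] w 44.8 F [ 0.1  1.4 -1.9] q7 [-0.42  1.24]
```

```bash
python3 -m jog '20 28 -2 0 0 3 -1;50 68 -5 0 0 7 -1;80 110 -5 0 0 11 -1;110 151 -5 0 0 15 -1;140 192 -5 0 0 19 -1;170 233 -5 0 0 23 -1;198 272 -5 0 0 27 -1;212 292 -5 0 0 27 -1'
python3 - <<'E'
from h import *
d=grab('wrist','w2')
go(629,259,20,90)
W=cloud(d)
hsv=cv2.cvtColor(d['image'],cv2.COLOR_RGB2HSV)
b=(hsv[...,0]>95)&(hsv[...,0]<125)&(hsv[...,1]>120)
for lo,hi in ((20,34),(54,66),(0,8)):
    P=W[b&(W[...,2]>lo)&(W[...,2]<hi)&(W[...,0]>450)]; print(lo,len(P),P.min(0).round(),P.max(0).round(), cv2.minAreaRect(P[:,:2].astype(np.float32)))
E
```

```text
clock: 5.95
eef_pos: [609.7, 263.1, 155.7]
tool_rot: [-3.139, -0.0, 1.571]
force: [-0.2, -0.2, -2.3]
width: 44.9
shift [ -7.2  18.3 135.5] rot [-0.06 -0.13  0.2 ] | clock 6.0 eef [610.8 265.8 155.5] yaw [-1.799e+02 -1.000e-01  9.020e+01] w 44.5 F [ 3.2  3.9 -2. ] q7 [-0.91  0.2 ]
20 2780 [571. 197.  20.] [888. 327.  34.] ((729.6344604492188, 255.4503173828125), (123.89103698730469, 321.31195068359375), 85.58341217041016)
54 5157 [612. 190.  54.] [755. 329.  62.] ((683.7100219726562, 259.5557861328125), (137.14224243164062, 141.49322509765625), 88.89405059814453)
0 16223 [575. 179.   1.] [789. 321.   8.] ((682.458251953125, 250.0040283203125), (132.1991729736328, 216.84408569335938), 87.630126953125)
```

View pics/w2.png

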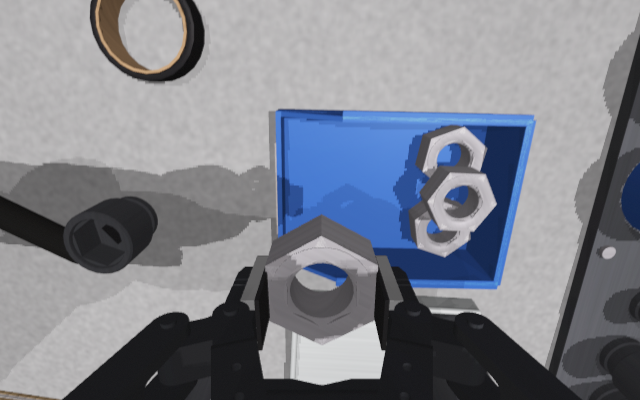

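```bash
cat > p.py <<'E'
from h import *
d=load('w2')
print(ray(d,534,118,60),ray(d,498,288,60),ray(d,277,110,28),ray(d,343,110,60))
E
python3 p.py
```

```text
[753.36419743 324.570217    60.        ] [751.31354163 190.94420428  60.        ] [574.85299657 327.50983353  28.        ] [623.53506048 329.7298664   60.        ]
```

```bash
python3 - <<'E'
from h import *
go(630,288,70,90)
go(630,288,9,90)
E
```

```text
shift [21.9 19.4 85.5] rot [-0.06 -0.13  0.2 ] | clock 6.0 eef [610.8 265.8 155.5] yaw [-1.799e+02 -1.000e-01  9.020e+01] w 44.5 F [ 3.2  3.9 -2. ] q7 [-0.91  0.2 ]
shift [ 21.7  19.4 146.5] rot [-0.06 -0.13  0.2 ] | clock 6.0 eef [610.8 265.8 155.5] yaw [-1.799e+02 -1.000e-01  9.020e+01] w 44.5 F [ 3.2  3.9 -2. ] q7 [-0.91  0.2 ]
```

```bash
python3 -m jog '10 10 10 0 0 0 -1;22 19 40 0 0 0 -1;22 20 70 0 0 0 -1;22 20 85 0 0 0 -1;22 20 85 0 0 0 -1'
python3 - <<'E'
from h import *
go(630,288,9,90)
E
```

```text
clock: 6.62
eef_pos: [629.4, 280.3, 71.7]
tool_rot: [-3.139, 0.001, 1.566]
force: [0.3, -0.2, -1.9]
width: 44.8
shift [ 7.7  0.7 62.7] rot [-0.16  0.07 -0.25] | clock 6.62 eef [629.4 280.3  71.7] yaw [-1.798e+02  1.000e-01  8.970e+01] w 44.8 F [ 0.3 -0.2 -1.9] q7 [-0.88  0.21]
```

```bash
python3 -m jog '7 0 10 0 0 0 -1;7 0 30 0 0 0 -1;7 0 48 0 0 0 -1;7 0 58 0 0 0 -1;7 0 62 0 0 0 -1;7 0 62 0 0 0 -1'
python3 - <<'E'
from h import *
go(630,288,9,90)
E
```

```text
clock: 7.38
eef_pos: [630.4, 288.3, 11.2]
tool_rot: [3.141, 0.0, 1.568]
force: [0.4, -0.0, -1.2]
width: 44.4
shift [-0.3 -0.4  2.2] rot [ 0.01  0.01 -0.17] | clock 7.38 eef [630.4 288.3  11.2] yaw [180.    0.   89.8] w 44.4 F [ 0.4 -0.  -1.2] q7 [-0.86  0.24]
```

```bash
python3 -m jog '0 0 2 0 0 0 -1;0 0 2 0 0 0 -1;0 0 2 0 0 0 0.35;0 0 2 0 0 0 0.35;0 0 2 0 0 0 0.35;0 0 -20 0 0 0 0.35;0 0 -60 0 0 0 0.35;0 0 -110 0 0 0 0.35'
python3 - <<'E'
from h import *
go(433,-377,180,-35+90)
E
```

```text
clock: 8.38
eef_pos: [630.0, 288.2, 123.3]
tool_rot: [-3.141, 0.001, 1.568]
force: [0.3, 0.3, 0.4]
width: 58.0
shift [-665.9 -194.9  -56.3] rot [-1.000e-02  3.000e-02  3.481e+01] | clock 8.38 eef [630.  288.2 123.3] yaw [-180.     0.    89.8] w 58.0 F [0.3 0.3 0.4] q7 [-0.9   0.16]
```

```bash
python3 -m jog '-25 -8 -25 0 0 2 1;-70 -20 -50 0 0 4 1;-120 -35 -56 0 0 7 1;-175 -51 -56 0 0 9 1;-230 -67 -56 0 0 12 1;-285 -83 -56 0 0 15 1;-340 -100 -56 0 0 18 1;-390 -114 -56 0 0 20 1'
python3 - <<'E'
from h import *
go(433,-377,160,55)
E
```

```text
clock: 9.38
eef_pos: [514.7, -103.4, 179.0]
tool_rot: [3.139, -0.001, 1.216]
force: [0.5, -0.2, 0.1]
width: 85.3
shift [-284.9   18.3   18.8] rot [ 0.12 -0.06 14.69] | clock 9.38 eef [ 514.7 -103.4  179. ] yaw [179.9  -0.   69.7] w 85.3 F [ 0.5 -0.2  0.1] q7 [-0.45  0.58]
```

```bash
python3 -m jog '-40 3 2 0 0 2 1;-90 6 6 0 0 5 1;-140 9 9 0 0 8 1;-190 12 12 0 0 10 1;-240 15 15 0 0 13 1;-275 18 18 0 0 15 1;-285 18 19 0 0 15 1;-285 18 19 0 0 15 1'
python3 - <<'E'
from hexm import *
d=grab('wrist','w3')
c,t=nut(d,433,-377)
go(c[0],c[1],60,t-90)
E
```

```text
clock: 10.38
eef_pos: [433.8, -374.8, 159.0]
tool_rot: [3.141, -0.001, 0.957]
force: [0.2, 0.9, -1.1]
width: 85.0
centre [ 434.4 -376.1] circle [ 434.5 -376.1] 26.6 flat angle (mod60) 14 widths [46.7 47.  45.9] max 53.1
shift [-2.1  1.4 98.7] rot [ 3.00e-02 -9.00e-02 -4.91e+01] | clock 10.43 eef [ 434.4 -373.7  158.7] yaw [-1.80e+02 -1.00e-01  5.49e+01] w 85.4 F [ 0.4  0.7 -0.5] q7 [0.12 0.82]
```

View pics/w3.png

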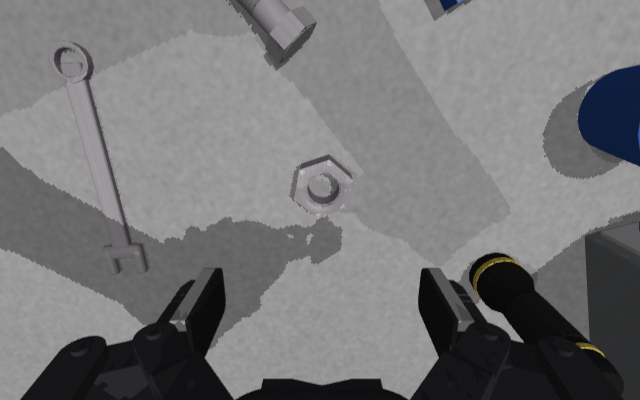

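```bash
python3 - <<'E'
from hexm import *
go(434.4,-376.1,3,44)
E
python3 -m jog '0 0 15 0 0 5 1;-1 1 45 0 0 11 1;-2 1 80 0 0 11 1;-2 1 110 0 0 11 1;-2 1 130 0 0 11 1;-2 1 145 0 0 11 1;-2 1 153 0 0 11 1;-2 1 154 0 0 11 1'
python3 - <<'E'
from hexm import *
go(434.4,-376.1,3,44)
E
```

```text
shift [ -2.2   1.4 155.7] rot [-1.00e-02 -9.00e-02  1.09e+01] | clock 10.43 eef [ 434.4 -373.7  158.7] yaw [-1.80e+02 -1.00e-01  5.49e+01] w 85.4 F [ 0.4  0.7 -0.5] q7 [0.12 0.82]
clock: 11.42
eef_pos: [434.1, -376.1, 4.3]
tool_rot: [-3.141, -0.001, 0.767]
force: [0.1, 0.2, 0.8]
width: 85.3
shift [0.2 0.2 1.3] rot [-0.03 -0.04 -0.07] | clock 11.43 eef [ 434.1 -376.1    4.3] yaw [-180.    -0.    43.9] w 85.3 F [0.1 0.2 0.8] q7 [0.23 0.82]
```

```bash
python3 -m jog '0 0 1 0 0 0 -1;0 0 1 0 0 0 -1;0 0 1 0 0 0 -1;0 0 1 0 0 0 -1;0 0 1 0 0 0 -1;0 0 1 0 0 0 -1'
python3 -m jog '0 0 -15 0 0 0 -1;0 0 -40 0 0 0 -1;0 0 -80 0 0 0 -1;0 0 -120 0 0 0 -1;0 0 -150 0 0 0 -1;0 0 -165 0 0 0 -1;0 0 -170 0 0 0 -1'
python3 - <<'E'
from h import *
go(550,230,175,88)
E
```

```text
clock: 12.18
eef_pos: [433.7, -377.4, 4.1]
tool_rot: [3.141, -0.0, 0.765]
force: [0.0, 1.2, 6.9]
width: 44.6
clock: 13.05
eef_pos: [433.5, -377.0, 173.8]
tool_rot: [3.141, -0.0, 0.765]
force: [-0.7, -0.7, -3.0]
width: 45.1
shift [ 504.5 -357.1   -1.2] rot [ 3.000e-02 -1.000e-02 -4.416e+01] | clock 13.05 eef [ 433.5 -377.   173.8] yaw [180.   -0.   43.8] w 45.1 F [-0.7 -0.7 -3. ] q7 [0.11 0.61]
```

```bash
python3 -m jog '20 -14 0 0 0 -2 -1;60 -42 0 0 0 -5 -1;105 -74 0 0 0 -9 -1;150 -106 0 0 0 -13 -1;195 -138 0 0 0 -17 -1;240 -170 0 0 0 -21 -1;285 -202 0 0 0 -25 -1;325 -230 0 0 0 -29 -1'
python3 - <<'E'
from h import *
go(575,228,160,90)
E
```

```text
clock: 14.05
eef_pos: [507.9, 16.3, 172.2]
tool_rot: [-3.139, 0.001, 1.275]
force: [0.7, -0.2, -2.3]
width: 44.7
shift [222.    2.4  12.1] rot [ -0.13   0.02 -16.97] | clock 14.05 eef [507.9  16.3 172.2] yaw [-179.9    0.    73. ] w 44.7 F [ 0.7 -0.2 -2.3] q7 [-0.67  0.39]
```

```bash
python3 -m jog '35 0 2 0 0 -3 -1;80 1 5 0 0 -7 -1;125 1 8 0 0 -10 -1;170 2 11 0 0 -14 -1;205 2 12 0 0 -17 -1;222 2 12 0 0 -17 -1;222 2 12 0 0 -17 -1'
python3 - <<'E'
from h import *
d=grab('wrist','w4')
go(630,228,70,90)
E
```

```text
clock: 14.92
eef_pos: [575.5, 225.6, 160.4]
tool_rot: [-3.14, 0.001, 1.569]
force: [0.4, -0.5, -2.0]
width: 44.7
shift [ 4.5 54.6 90.7] rot [-0.07  0.1  -0.25] | clock 14.97 eef [575.5 223.9 160.8] yaw [-1.799e+02  1.000e-01  8.970e+01] w 44.6 F [-0.3 -0.3 -2.2] q7 [-0.89  0.23]
```

View pics/w4.png

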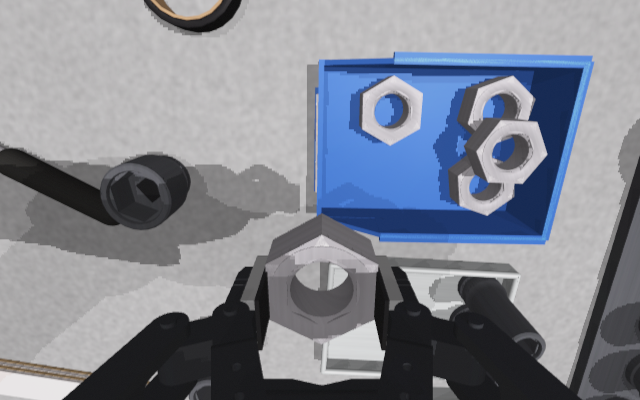

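```bash
python3 - <<'E'
from h import *
d=load('w4'); print(ray(d,392,110,28), ray(d,376,238,60),ray(d,318,213,28))
E
python3 -m jog '4 15 5 0 0 0 -1;4 45 30 0 0 0 -1;4 55 60 0 0 0 -1;4 55 85 0 0 0 -1;4 55 90 0 0 0 -1;4 55 90 0 0 0 -1'
python3 - <<'E'
from h import *
go(630,228,9,90)
E
```

```text
[630.06041152 289.4065213   28.        ] [617.47850049 194.95817886  60.        ] [571.95278018 203.66332226  28.        ]
clock: 15.72
eef_pos: [631.2, 227.8, 71.9]
tool_rot: [3.141, 0.001, 1.566]
force: [0.9, 0.1, -1.1]
width: 44.8
shift [ 0.2 -1.2 62.9] rot [ 0.01  0.04 -0.27] | clock 15.72 eef [631.2 227.8  71.9] yaw [180.    0.   89.7] w 44.8 F [ 0.9  0.1 -1.1] q7 [-0.79  0.27]
```

```bash
python3 -m jog '3 0 10 0 0 0 -1;3 0 30 0 0 0 -1;3 0 48 0 0 0 -1;3 0 58 0 0 0 -1;3 0 62 0 0 0 -1;3 0 62 0 0 0 -1'
python3 - <<'E'
from h import *
go(630,231,9,90)
E
```

```text
clock: 16.48
eef_pos: [631.3, 232.0, 9.3]
tool_rot: [3.141, 0.0, 1.568]
force: [-0.5, 0.2, -1.8]
width: 44.4
shift [-1.  -1.3  0.3] rot [ 0.02  0.01 -0.17] | clock 16.48 eef [631.3 232.    9.3] yaw [180.    0.   89.8] w 44.4 F [-0.5  0.2 -1.8] q7 [-0.77  0.31]
```

```bash
python3 -m jog '0 0 0 0 0 0 0.35;0 0 0 0 0 0 0.35;0 0 0 0 0 0 0.35;0 0 -15 0 0 0 0.35;0 0 -50 0 0 0 0.35;0 0 -100 0 0 0 0.35;0 0 -140 0 0 0 0.35;0 0 -150 0 0 0 1'
python3 - <<'E'
from h import *
d=grab('wrist','w5')
go(500,-215,160,90)
E
```

```text
clock: 17.48
eef_pos: [633.0, 232.1, 163.7]
tool_rot: [3.136, -0.002, 1.568]
force: [-0.3, -0.0, 0.5]
width: 74.2
shift [-447.7 -131.3    1.8] rot [ 0.27 -0.1  -0.16] | clock 17.52 eef [632.6 232.3 163.1] yaw [ 1.797e+02 -1.000e-01  8.980e+01] w 80.5 F [0.4 0.7 0.7] q7 [-0.83  0.2 ]
```

View pics/w5.png

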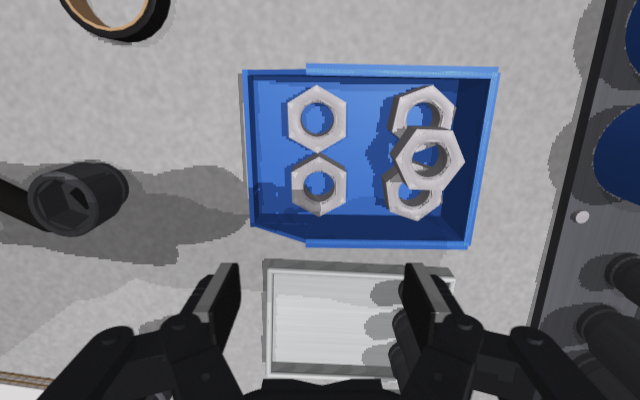

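Both nuts lie flat side by side in the nut bin (at (317,118) and (318,184)). On to the bolt.

```bash
python3 -m jog '-25 -8 0 0 0 0 1;-75 -22 0 0 0 0 1;-130 -38 0 0 0 0 1;-185 -54 0 0 0 0 1;-240 -70 0 0 0 0 1;-295 -86 0 0 0 0 1;-350 -103 0 0 0 0 1;-400 -117 0 0 0 0 1'
python3 -m jog '-30 -9 0 0 0 0 1;-47 -14 2 0 0 0 1;-47 -14 2 0 0 0 1'
python3 - <<'E'
from h import *
d=grab('wrist','w6')
W=cloud(d)
m=((W[...,2]>8)&(W[...,2]<48)&(W[...,0]>440)&(W[...,0]<525)&(W[...,1]>-300)&(W[...,1]<-165)).astype(np.uint8)
k,l,st,c=cv2.connectedComponentsWithStats(m); i=1+np.argmax(st[1:,4]); P=W[l==i]
print(st[i],P.min(0).round(1),P.max(0).round(1))
print(cv2.minAreaRect(P[:,:2].astype(np.float32)))
mu,e,_=cv2.PCACompute2(P[:,:2],None); print(mu,e[0])
e=e[0]; s=(P[:,:2]-mu)@e; n=(P[:,:2]-mu)@[-e[1],e[0]]
for a in np.arange(-50,55,8): 
    q=abs(s-a)<4
    if q.sum()>5: print(a,n[q].min().round(1),n[q].max().round(1),P[q,2].max().round(1))
go(481,-229,60,90)
E
```

```text
clock: 18.52
eef_pos: [511.3, -169.0, 158.6]
tool_rot: [-3.14, -0.0, 1.567]
force: [0.4, 0.4, -0.7]
width: 85.4
clock: 18.9
eef_pos: [498.2, -214.7, 156.8]
tool_rot: [-3.141, -0.001, 1.566]
force: [-0.1, 0.3, 0.7]
width: 85.2
[ 276  148   54  109 3237] [ 459.3 -275.5    8.1] [ 504.3 -181.7   37.9]
((476.8026123046875, -227.38650512695312), (41.521427154541016, 90.94414520263672), 9.088852882385254)
[[ 478.46474427 -230.91847282]] [-0.16980154  0.98547828]
-42 -19.1 22.3 37.9
-34 -19.3 22.2 37.7
-26 -19.3 22.1 37.4
-18 -10.4 13.2 30.1
-10 -10.6 13.1 30.1
-2 -10.6 12.7 29.2
6 -10.4 12.8 28.3
14 -10.7 12.7 27.1
22 -10.6 12.5 26.3
30 -10.7 11.9 25.5
38 -10.6 11.6 25.2
46 -10.8 12.0 24.3
shift [-15.9 -17.7  96.7] rot [-0.06 -0.08 -0.14] | clock 18.95 eef [ 498.8 -213.3  156.7] yaw [-1.799e+02 -1.000e-01  8.990e+01] w 85.5 F [-0.3 -0.2 -0.4] q7 [-0.13  1.02]
```

View pics/w6.png

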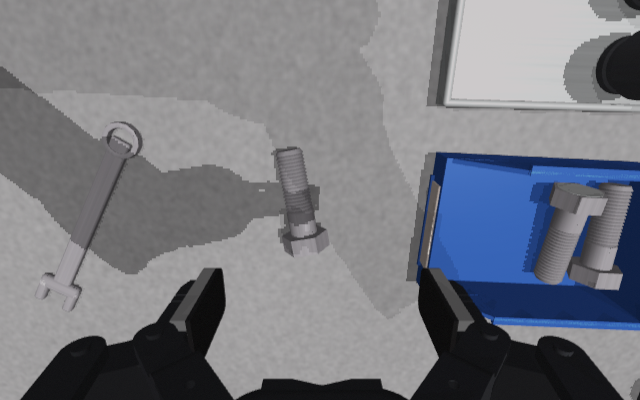

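```bash
python3 - <<'E'
from h import *
go(478,-234,3,99.5)
E
python3 -m jog '-8 -7 15 0 0 -4 1;-20 -18 45 0 0 -9.5 1;-20 -21 80 0 0 -9.5 1;-20 -21 110 0 0 -9.5 1;-20 -21 130 0 0 -9.5 1;-20 -21 143 0 0 -9.5 1;-20 -21 151 0 0 -9.5 1;-20 -21 153 0 0 -9.5 1'
python3 - <<'E'
from h import *
go(478,-234,3,99.5)
E
```

```text
shift [-21.  -20.6 153.7] rot [-0.05 -0.09 -9.64] | clock 18.95 eef [ 498.8 -213.3  156.7] yaw [-1.799e+02 -1.000e-01  8.990e+01] w 85.5 F [-0.3 -0.2 -0.4] q7 [-0.13  1.02]
clock: 19.95
eef_pos: [478.0, -233.9, 4.2]
tool_rot: [3.141, -0.0, 1.734]
force: [-0.3, -0.1, -0.5]
width: 85.2
shift [-0.1  0.   1.2] rot [ 0.01 -0.01 -0.12] | clock 19.95 eef [ 478.  -233.9    4.2] yaw [180.   -0.   99.4] w 85.2 F [-0.3 -0.1 -0.5] q7 [0.11 1.4 ]
```

```bash
python3 -m jog '0 0 0 0 0 0 -1;0 0 0 0 0 0 -1;0 0 0 0 0 0 -1;0 0 0 0 0 0 -1;0 0 0 0 0 0 -1;0 0 0 0 0 0 -1;0 0 0 0 0 0 -1'
python3 -m jog '0 0 -10 0 0 0 -1;0 0 -30 0 0 0 -1;0 0 -70 0 0 0 -1;0 0 -110 0 0 0 -1;0 0 -145 0 0 0 -1;0 0 -155 0 0 0 -1;0 0 -155 0 0 0 -1'
python3 - <<'E'
from h import *
d=grab('wrist','w7')
go(575,-270,160,90)
E
```

```text
clock: 20.82
eef_pos: [478.1, -234.4, 4.8]
tool_rot: [3.141, 0.0, 1.733]
force: [-0.4, 0.9, 5.3]
width: 22.0
clock: 21.7
eef_pos: [477.5, -233.8, 159.0]
tool_rot: [-3.141, -0.001, 1.734]
force: [1.0, 0.5, -4.4]
width: 21.9
shift [-51.9  90.7  -2. ] rot [-0.09 -0.08  9.36] | clock 21.75 eef [ 477.1 -233.5  158.2] yaw [-1.799e+02 -1.000e-01  9.940e+01] w 22.4 F [-0.6 -0.1 -4.6] q7 [-0.06  1.2 ]
```

View pics/w7.png

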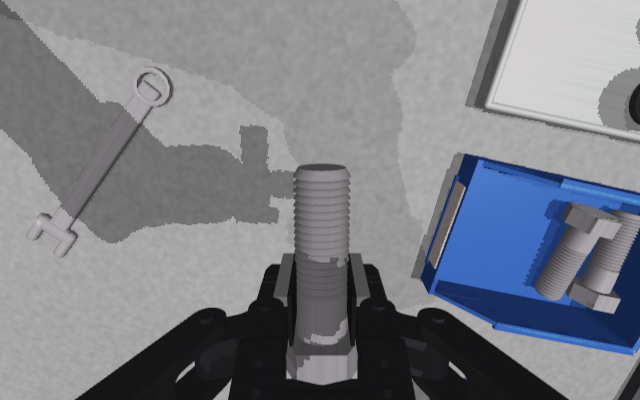

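```bash
python3 -m jog '-12 20 -2 0 0 2 -1;-28 50 -2 0 0 5 -1;-45 80 -2 0 0 9 -1;-52 91 -2 0 0 9.5 -1;-52 91 -2 0 0 9.5 -1'
python3 - <<'E'
from h import *
d=grab('wrist','w8')
go(640,-259,70,90)
E
```

```text
clock: 22.38
eef_pos: [575.4, -270.6, 158.8]
tool_rot: [-3.138, -0.001, 1.568]
force: [0.1, -0.7, -4.3]
width: 21.9
shift [11.4 65.7 88.9] rot [-0.21 -0.09 -0.17] | clock 22.43 eef [ 574.6 -270.4  159.2] yaw [-1.798e+02 -1.000e-01  8.980e+01] w 22.0 F [-0.7 -0.3 -5.3] q7 [-0.03  0.98]
```

View pics/w8.png

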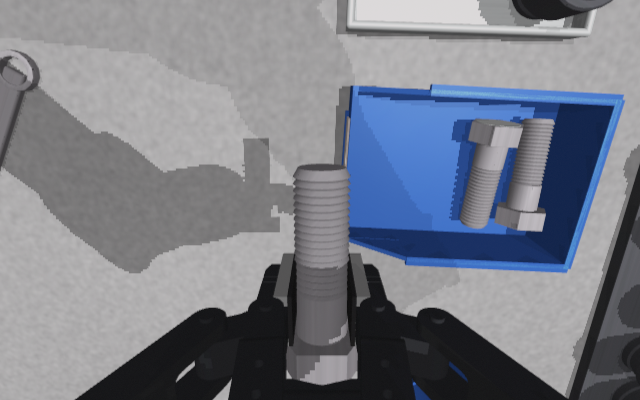

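```bash
python3 - <<'E'
from h import *
d=load('w8')
for u,v,z in ((623,96,60),(568,270,60),(353,86,28),(430,86,60),(405,260,60),(345,238,28),(470,122,40),(462,228,20)): print(u,v,ray(d,u,v,z).round(1))
E
```

```text
623 96 [ 778.1 -195.4   60. ]
568 270 [ 771.7 -328.4   60. ]
353 86 [ 598.7 -188.7   28. ]
430 86 [ 647.5 -188.7   60. ]
405 260 [ 640.8 -319.3   60. ]
345 238 [ 595.2 -315.1   28. ]
470 122 [ 686.  -214.4   40. ]
462 228 [ 700.1 -309.1   20. ]
```

```bash
python3 - <<'E'
from h import *
go(644,-262,70,87.1)
E
python3 -m jog '2 20 10 0 0 1 -1;8 55 35 0 0 2.5 -1;8 69 65 0 0 2.5 -1;8 69 85 0 0 2.5 -1;8 69 89 0 0 2.5 -1;8 69 89 0 0 2.5 -1'
python3 - <<'E'
from h import *
go(644,-262,10,87.1)
E
```

```text
shift [ 8.4 69.7 88.9] rot [-0.21 -0.09  2.73] | clock 22.43 eef [ 574.6 -270.4  159.2] yaw [-1.798e+02 -1.000e-01  8.980e+01] w 22.0 F [-0.7 -0.3 -5.3] q7 [-0.03  0.98]
clock: 23.18
eef_pos: [644.0, -263.9, 72.9]
tool_rot: [-3.141, 0.0, 1.523]
force: [0.4, 0.3, -4.0]
width: 21.6
shift [ 1.9 -0.1 62.9] rot [-0.02  0.03  0.15] | clock 23.18 eef [ 644.  -263.9   72.9] yaw [-180.     0.    87.3] w 21.6 F [ 0.4  0.3 -4. ] q7 [-0.02  0.89]
```

```bash
python3 -m jog '1 0 10 0 0 0 -1;2 0 30 0 0 0 -1;2 0 48 0 0 0 -1;2 0 58 0 0 0 -1;2 0 61 0 0 0 -1;2 0 62 0 0 0 -1;2 0 62 0 0 0 -1'
python3 - <<'E'
from h import *
go(644,-262,10,87.1)
E
```

```text
clock: 24.05
eef_pos: [645.4, -261.4, 10.8]
tool_rot: [3.141, 0.0, 1.524]
force: [-0.3, -0.7, -3.4]
width: 22.0
shift [-0.6 -1.4  0.8] rot [0.05 0.03 0.24] | clock 24.05 eef [ 645.4 -261.4   10.8] yaw [180.    0.   87.3] w 22.0 F [-0.3 -0.7 -3.4] q7 [-0.    0.93]
```

```bash
python3 -m jog '0 0 0 0 0 0 0;0 0 0 0 0 0 0;0 0 0 0 0 0 0;0 0 -12 0 0 0 0;0 0 -45 0 0 0 0;0 0 -95 0 0 0 0;0 0 -145 0 0 0 0.5;0 0 -160 0 0 0 1'
python3 - <<'E'
from h import *
d=grab('wrist','w9')
go(483,61,200,95)
E
```

```text
clock: 25.05
eef_pos: [646.5, -262.7, 175.2]
tool_rot: [3.135, 0.003, 1.524]
force: [0.3, -0.5, 0.5]
width: 77.3
shift [ 315.5 -178.3  -26.5] rot [ 0.34  0.17 -7.66] | clock 25.1 eef [ 646.6 -262.5  175.4] yaw [1.797e+02 1.000e-01 8.730e+01] w 83.5 F [-0.2 -0.6  0.4] q7 [-0.05  0.83]
```

View pics/w9.png

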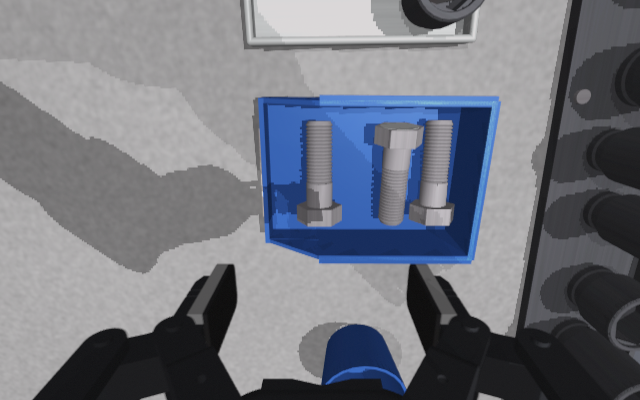

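```bash
python3 -m jog '25 -14 -5 0 0 -1 1;65 -37 -15 0 0 -2 1;110 -62 -26 0 0 -3 1;155 -88 -26 0 0 -4 1;200 -113 -26 0 0 -5 1;245 -139 -26 0 0 -6 1;285 -161 -26 0 0 -7 1;305 -173 -26 0 0 -7.5 1'
python3 -m jog '10 -6 0 0 0 0 1;10 -6 0 0 0 0 1'
cat > soc.py <<'E'
from h import *
def soc(d,x0,y0,zlo,zhi,r=40):
    W=cloud(d)
    m=((W[...,2]>zlo)&(W[...,2]<zhi)&(np.hypot(W[...,0]-x0,W[...,1]-y0)<r)).astype(np.uint8)
    k,l,st,c=cv2.connectedComponentsWithStats(m); i=1+np.argmax(st[1:,4]); 
    P=W[l==i]; q=P[P[:,2]>zhi-15]; 
    c,r=cv2.minEnclosingCircle(q[:,:2].astype(np.float32)); print('px',c and st[i],'z',P[:,2].max().round(1),np.median(q[:,2]).round(1),'circle',np.round(c,1),round(r,1)); return c
E
python3 - <<'E'
from soc import *
d=grab('wrist','w10')
c=soc(d,483,61,80,96)
go(*c,45,95)
E
```

```text
clock: 26.1
eef_pos: [484.1, 54.5, 195.2]
tool_rot: [-3.138, -0.001, 1.659]
force: [0.5, 0.3, 0.7]
width: 85.4
clock: 26.35
eef_pos: [479.2, 61.2, 196.0]
tool_rot: [-3.141, 0.0, 1.656]
force: [1.0, 0.0, 0.7]
width: 85.4
px [ 304  169   49   49 1214] z 91.3 88.7 circle [483.5  64.1] 19.3
shift [  3.6   4.  151.2] rot [ 0.01  0.05 -0.2 ] | clock 26.4 eef [479.8  60.3 196.2] yaw [180.    0.   94.8] w 85.4 F [1.1 0.4 0.2] q7 [-0.77  0.58]
```

View pics/w10.png

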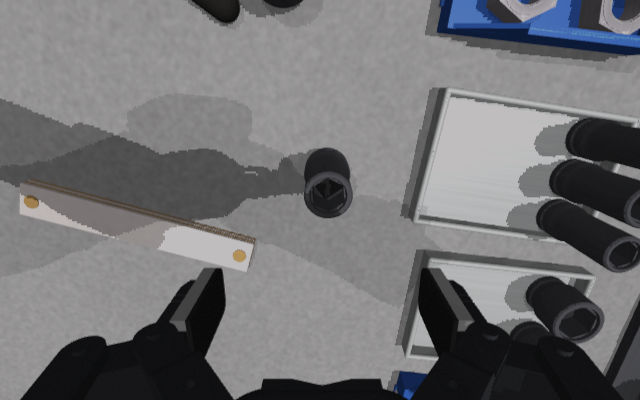

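```bash
python3 - <<'E'
from h import *
d=load('w10'); print(ray(d,328,194,90).round(1), 'tray', [ray(d,u,v,20).round(1) for u,v in ((447,88),(416,222),(432,249))])
go(483,63,120,95);go(483,63,45,95)
E
```

```text
[483.3  65.3  90. ] tray [array([582.6, 150.2,  20. ]), array([577.6,  21.2,  20. ]), array([599.3,  -7.2,  20. ])]
shift [ 2.5  3.4 76.2] rot [ 0.01  0.05 -0.2 ] | clock 26.4 eef [479.8  60.3 196.2] yaw [180.    0.   94.8] w 85.4 F [1.1 0.4 0.2] q7 [-0.77  0.58]
shift [  2.5   3.4 151.2] rot [ 0.01  0.05 -0.2 ] | clock 26.4 eef [479.8  60.3 196.2] yaw [180.    0.   94.8] w 85.4 F [1.1 0.4 0.2] q7 [-0.77  0.58]
```

```bash
python3 -m jog '2 2 20 0 0 0 1;4 3 50 0 0 0 1;4 3 70 0 0 0 1;4 3 76 0 0 0 1;4 3 76 0 0 0 1'
python3 - <<'E'
from h import *
go(483.4,64.5,45,95)
E
```

```text
clock: 27.02
eef_pos: [482.7, 64.3, 120.4]
tool_rot: [3.141, 0.001, 1.654]
force: [-0.0, -0.2, 0.5]
width: 85.5
shift [ 0.2  0.7 75.4] rot [ 0.01  0.04 -0.26] | clock 27.02 eef [482.7  64.3 120.4] yaw [180.    0.   94.7] w 85.5 F [-0.  -0.2  0.5] q7 [-0.67  0.7 ]
```

```bash
python3 -m jog '0 0 20 0 0 0 1;0 1 45 0 0 0 1;0 1 65 0 0 0 1;0 1 74 0 0 0 1;0 1 75 0 0 0 1;0 1 75 0 0 0 1'
python3 -m jog '0 0 0 0 0 0 -1;0 0 0 0 0 0 -1;0 0 0 0 0 0 -1;0 0 0 0 0 0 -1;0 0 0 0 0 0 -1;0 0 0 0 0 0 -1;0 0 0 0 0 0 -1'
python3 -m jog '0 0 -10 0 0 0 -1;0 0 -30 0 0 0 -1;0 0 -60 0 0 0 -1;0 0 -90 0 0 0 -1;0 0 -115 0 0 0 -1;0 0 -120 0 0 0 -1;0 0 -120 0 0 0 -1'
python3 - <<'E'
from h import *
d=grab('wrist','w11'); d=grab('side','s11')
go(560,86,165,90)
E
```

```text
clock: 27.78
eef_pos: [483.9, 65.3, 46.0]
tool_rot: [3.14, 0.0, 1.655]
force: [-0.2, 0.0, 0.8]
width: 85.4
clock: 28.65
eef_pos: [483.6, 65.5, 45.7]
tool_rot: [3.141, -0.0, 1.655]
force: [0.4, 0.3, 6.1]
width: 36.7
clock: 29.52
eef_pos: [482.4, 65.8, 164.8]
tool_rot: [-3.14, -0.0, 1.656]
force: [-0.2, -0.4, -7.1]
width: 36.9
shift [13.7 79.3 -1. ] rot [-0.14  0.    4.85] | clock 29.62 eef [482.2  65.6 164.2] yaw [-179.9   -0.    94.8] w 36.9 F [-0.9 -0.3 -6.7] q7 [-0.73  0.62]
```

View pics/w11.png

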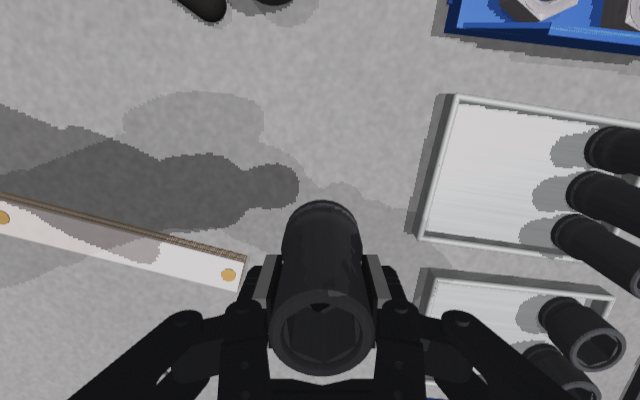

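View pics/s11.png

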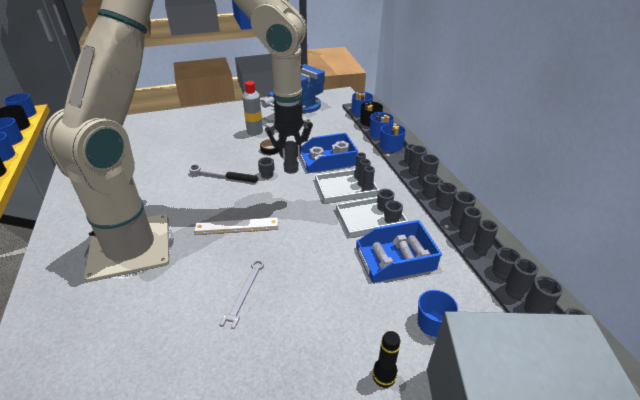

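```bash
python3 - <<'E'
from h import *
go(642,83,165,88)
E
python3 -m jog '1 15 0 0 0 1 -1;2 40 0 0 0 2 -1;4 75 0 0 0 4 -1;5 110 0 0 0 6 -1;5 140 0 0 0 7 -1;5 158 0 0 0 7 -1;5 160 0 0 0 7 -1;5 160 0 0 0 7 -1'
python3 - <<'E'
from h import *
d=grab('wrist','w12')
go(642,83,70,88)
E
```

```text
shift [  3.8 160.7  -1.2] rot [-0.14  0.01  6.85] | clock 29.62 eef [482.2  65.6 164.2] yaw [-179.9   -0.    94.8] w 36.9 F [-0.9 -0.3 -6.7] q7 [-0.73  0.62]
clock: 30.62
eef_pos: [640.8, 83.6, 163.9]
tool_rot: [-3.138, 0.0, 1.532]
force: [1.1, -0.3, -7.0]
width: 36.7
shift [-0.6  1.4 94.3] rot [-0.15  0.   -0.2 ] | clock 30.68 eef [640.8  83.7 164.3] yaw [-179.8    0.    87.8] w 37.1 F [-0.2  0.1 -6.6] q7 [-0.63  0.4 ]
```

View pics/w12.png

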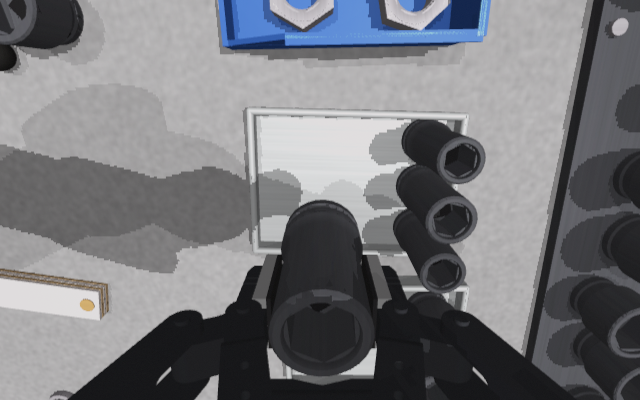

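```bash
python3 - <<'E'
from h import *
d=load('w12'); print([ray(d,u,v,20).round(1) for u,v in ((247,108),(468,114),(252,254))])
E
python3 -m jog '0 1 15 0 0 0 -1;0 1 40 0 0 0 -1;0 1 65 0 0 0 -1;0 1 85 0 0 0 -1;0 1 95 0 0 0 -1;0 1 98 0 0 0 -1;0 1 98 0 0 0 -1'
python3 - <<'E'
from h import *
go(642,83,50.5,88)
E
```

```text
[array([582.2, 150.7,  20. ]), array([761.6, 139.1,  20. ]), array([572.5,  18.8,  20. ])]
clock: 31.55
eef_pos: [643.7, 83.7, 67.8]
tool_rot: [3.141, 0.0, 1.533]
force: [1.1, 0.0, -6.7]
width: 37.1
shift [-0.8 -1.7 17.3] rot [ 0.06  0.   -0.16] | clock 31.55 eef [643.7  83.7  67.8] yaw [179.9   0.   87.8] w 37.1 F [ 1.1  0.  -6.7] q7 [-0.58  0.48]
```

```bash
python3 -m jog '0 -1 5 0 0 0 -1;0 -1 10 0 0 0 -1;0 -1 14 0 0 0 -1;0 -1 16 0 0 0 -1;0 -1 17 0 0 0 -1;0 -1 17 0 0 0 -1'
python3 - <<'E'
from h import *
go(642,83,50,88)
E
```

```text
clock: 32.3
eef_pos: [642.3, 83.8, 50.3]
tool_rot: [3.142, 0.0, 1.533]
force: [0.4, 0.2, -5.9]
width: 37.4
shift [-0.8 -0.2  0.3] rot [ 0.    0.   -0.17] | clock 32.3 eef [642.3  83.8  50.3] yaw [180.    0.   87.8] w 37.4 F [ 0.4  0.2 -5.9] q7 [-0.57  0.5 ]
```

```bash
python3 -m jog '0 0 1 0 0 0 -1;0 0 1 0 0 0 -1;0 0 1 0 0 0 -1'; python3 -m jog '0 0 0 0 0 0 0.2;0 0 0 0 0 0 0.2;0 0 0 0 0 0 0.2;0 0 -20 0 0 0 0.2;0 0 -60 0 0 0 0.2;0 0 -105 0 0 0 0.2;0 0 -120 0 0 0 1;0 0 -120 0 0 0 1'
python3 - <<'E'
from h import *
d=grab('wrist','w13'); d=grab('side','s13')
go(440,225,170,110)
E
```

```text
clock: 32.67
eef_pos: [642.5, 83.8, 49.8]
tool_rot: [3.141, -0.0, 1.533]
force: [-1.4, 0.0, -0.9]
width: 36.5
clock: 33.67
eef_pos: [642.9, 83.9, 170.9]
tool_rot: [3.139, -0.001, 1.533]
force: [0.3, 0.8, 0.7]
width: 84.2
shift [ 133.  -206.6   -1.2] rot [ -0.09  -0.04 -22.15] | clock 33.77 eef [641.5  84.3 168.4] yaw [-179.9   -0.    87.8] w 85.3 F [0.1 0.7 0.8] q7 [-0.63  0.4 ]
```

View pics/w13.png

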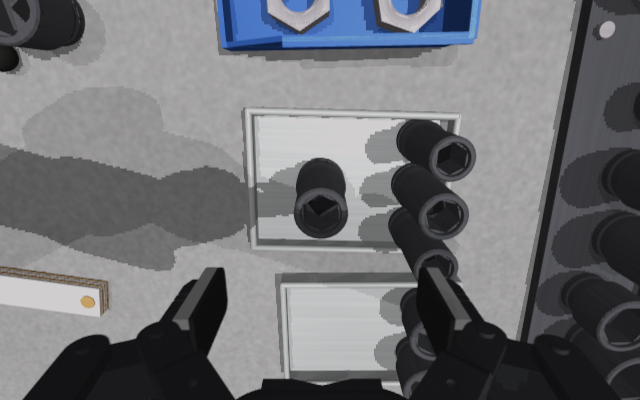

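View pics/s13.png

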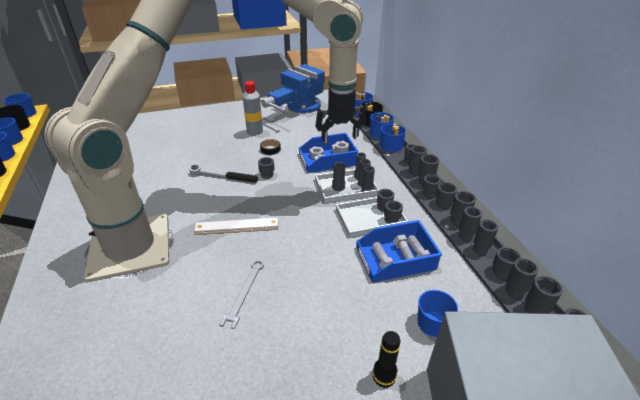

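```bash
python3 -m jog '15 -22 0 0 0 -3 1;40 -62 0 0 0 -7 1;65 -102 0 0 0 -11 1;90 -140 0 0 0 -15 1;115 -178 0 0 0 -19 1;130 -202 0 0 0 -22 1;133 -207 0 0 0 -22 1;133 -207 0 0 0 -22 1'
python3 - <<'E'
from soc import *
d=grab('wrist','w14')
c=soc(d,433,225,45,63)
go(*c,100,180);go(*c,100,0)
W=cloud(d)
m=((W[...,2]>8)&(W[...,2]<40)&(W[...,0]>340)&(W[...,0]<408)&(W[...,1]>170)&(W[...,1]<260)); P=W[m]
for x in range(350,408,6):
    q=P[abs(P[:,0]-x)<3]; 
    if len(q)>5: print(x,q[:,1].min().round(),q[:,1].max().round(),q[:,2].max().round())
E
```

```text
clock: 34.78
eef_pos: [440.7, 224.1, 168.9]
tool_rot: [-3.141, 0.001, 1.916]
force: [0.3, 0.2, 0.1]
width: 85.5
px [ 280  152   69   69 2137] z 58.8 55.8 circle [433.1 227.5] 27.2
shift [ 6.5 -6.5 69. ] rot [-3.000e-02  8.000e-02 -7.025e+01] | clock 34.83 eef [441.3 223.7 169.1] yaw [1.800e+02 1.000e-01 1.097e+02] w 85.5 F [ 0.  -1.  -1.1] q7 [-1.05  0.51]
shift [ 6.5 -6.5 69. ] rot [-3.000e-02  8.000e-02 -7.025e+01] | clock 34.83 eef [441.3 223.7 169.1] yaw [1.800e+02 1.000e-01 1.097e+02] w 85.5 F [ 0.  -1.  -1.1] q7 [-1.05  0.51]
350 206.0 236.0 26.0
356 203.0 232.0 26.0
362 200.0 229.0 26.0
368 195.0 225.0 26.0
374 192.0 222.0 26.0
380 190.0 218.0 26.0
386 189.0 215.0 26.0
392 191.0 211.0 25.0
398 195.0 206.0 20.0
```

View pics/w14.png

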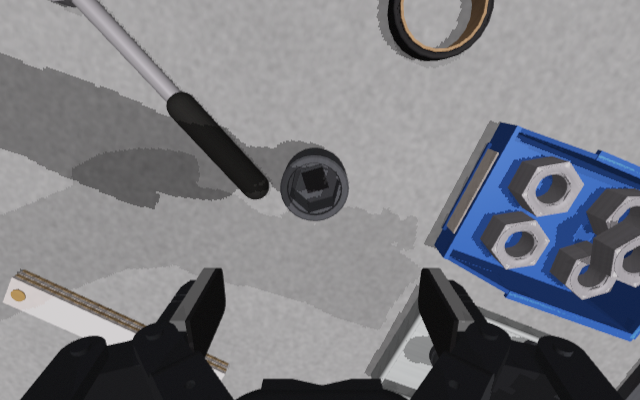

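```bash
python3 -m jog '3 -3 10 0 0 -9 1;6 -6 25 0 0 -19 1;6 -6 40 0 0 -29 1;6 -6 55 0 0 -39 1;6 -6 65 0 0 -49 1;6 -6 69 0 0 -59 1;6 -6 69 0 0 -68 1;6 -6 69 0 0 -70 1'
python3 -m jog '0 0 0 0 0 0 1'
python3 - <<'E'
from h import *
go(433.1,227.5,26,180)
E
```

```text
clock: 35.83
eef_pos: [434.1, 227.0, 100.1]
tool_rot: [-3.141, 0.001, 3.136]
force: [-0.0, 0.0, -0.3]
width: 85.2
clock: 35.95
eef_pos: [433.5, 227.5, 100.2]
tool_rot: [-3.141, 0.0, 3.135]
force: [-0.1, 0.9, -0.3]
width: 85.6
shift [ 0.4  0.  74.2] rot [-0.01  0.02 -0.38] | clock 35.95 eef [433.5 227.5 100.2] yaw [-180.     0.   179.6] w 85.6 F [-0.1  0.9 -0.3] q7 [-0.77  1.47]
```

```bash
python3 -m jog '0 0 15 0 0 0 1;0 0 35 0 0 0 1;0 0 55 0 0 0 1;0 0 68 0 0 0 1;0 0 73 0 0 0 1;0 0 73 0 0 0 1'
python3 -m jog '0 0 0 0 0 0 -1;0 0 0 0 0 0 -1;0 0 0 0 0 0 -1;0 0 0 0 0 0 -1;0 0 0 0 0 0 -1;0 0 0 0 0 0 -1'
python3 -m jog '0 0 -10 0 0 0 -1;0 0 -30 0 0 0 -1;0 0 -60 0 0 0 -1;0 0 -90 0 0 0 -1;0 0 -120 0 0 0 -1;0 0 -135 0 0 0 -1;0 0 -138 0 0 0 -1'
python3 - <<'E'
from h import *
d=grab('wrist','w15'); d=grab('side','s15')
go(600,-85,165,120)
E
```

```text
clock: 36.7
eef_pos: [432.7, 228.1, 27.1]
tool_rot: [-3.141, -0.0, 3.138]
force: [-0.3, 0.1, 0.0]
width: 85.1
clock: 37.45
eef_pos: [433.1, 228.2, 28.2]
tool_rot: [3.141, 0.001, 3.138]
force: [-0.8, -1.4, 6.1]
width: 52.6
clock: 38.33
eef_pos: [432.7, 228.5, 165.9]
tool_rot: [3.141, 0.001, 3.139]
force: [-0.0, -0.2, -5.0]
width: 52.3
shift [-1.686e+02 -3.128e+02 -2.000e-01] rot [-4.000e-02 -4.000e-02  5.985e+01] | clock 38.42 eef [432.2 228.2 164.9] yaw [-1.800e+02 -1.000e-01  1.799e+02] w 52.4 F [-0.4 -0.4 -5.1] q7 [-0.85  1.41]
```

View pics/w15.png

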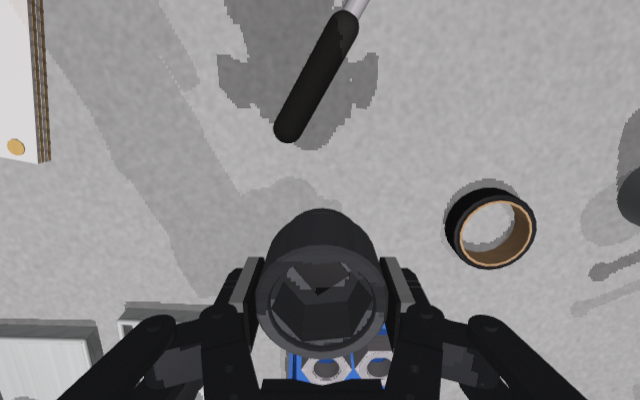

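```bash
python3 -m jog '-8 -16 0 0 0 8 -1;-26 -48 0 0 0 18 -1;-47 -88 0 0 0 28 -1;-70 -130 0 0 0 38 -1;-93 -172 0 0 0 48 -1;-116 -215 0 0 0 58 -1;-139 -258 0 0 0 68 -1;-158 -293 0 0 0 78 -1'
python3 - <<'E'
from h import *
go(600,-85,165,90)
E
```

```text
clock: 39.42
eef_pos: [589.7, -67.2, 163.7]
tool_rot: [-3.139, -0.0, 1.771]
force: [-0.0, 1.2, -4.6]
width: 52.2
shift [-19.5   6.5  -1.4] rot [-1.400e-01  1.000e-02  1.144e+01] | clock 39.42 eef [589.7 -67.2 163.7] yaw [-179.9   -0.   101.4] w 52.2 F [-0.   1.2 -4.6] q7 [-0.39  0.88]
```

```bash
python3 -m jog '-10 3 0 0 0 6 -1;-19 6 0 0 0 11 -1;-19 6 0 0 0 11 -1;-19 6 0 0 0 11 -1'
python3 - <<'E'
from h import *
d=grab('wrist','w16')
go(640,-85,80,90)
W=cloud(d)
m=((W[...,2]>14)&(W[...,2]<26)&(W[...,0]>575)&(W[...,0]<700)&(W[...,1]>-170)&(W[...,1]<0)); P=W[m]; print(P.min(0),P.max(0))
E
```

```text
clock: 39.92
eef_pos: [598.9, -81.9, 164.2]
tool_rot: [-3.139, -0.001, 1.587]
force: [-0.2, 0.6, -4.7]
width: 52.1
shift [-4.  41.  84.4] rot [-0.09 -0.05  0.94] | clock 39.98 eef [599.1 -81.7 164.5] yaw [-1.799e+02 -1.000e-01  9.090e+01] w 52.7 F [-0.5 -0.4 -5.1] q7 [-0.38  0.75]
[ 594.58558418 -150.80949831   14.10223338] [699.89767837 -16.5964995   24.39808137]
```

View pics/w16.png

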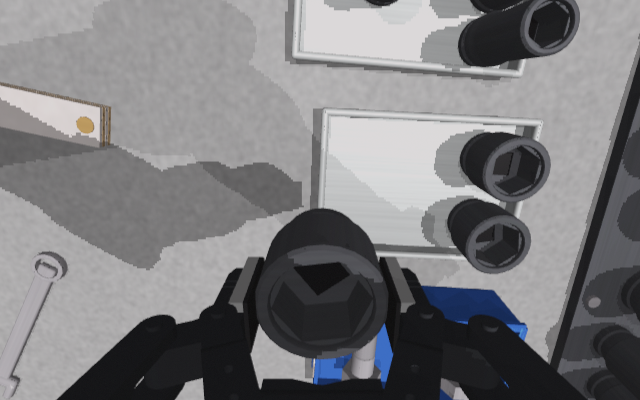

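```bash
python3 - <<'E'
from h import *
d=load('w16'); print([ray(d,u,v,20).round(1) for u,v in ((323,109),(541,123),(316,208))])
print([ray(d,u,v,57).round(1) for u,v in ((518,168),(499,243))])
E
```

```text
[array([598.5, -17.7,  20. ]), array([777.8, -25.9,  20. ]), array([ 593.7, -103.4,   20. ])]
[array([744.7, -55.5,  57. ]), array([ 741.9, -117.4,   57. ])]
```

```bash
python3 - <<'E'
from h import *
go(649,-85,60,90)
E
python3 -m jog '-1 10 8 0 0 0 -1;-3 30 30 0 0 0 -1;-4 48 60 0 0 0 -1;-4 50 85 0 0 0 -1;-4 50 100 0 0 0 -1;-4 50 105 0 0 0 -1;-4 50 105 0 0 0 -1'
python3 - <<'E'
from h import *
go(649,-85,33,90)
E
```

```text
shift [ -4.2  50.1 104.4] rot [-0.09 -0.05  0.94] | clock 39.98 eef [599.1 -81.7 164.5] yaw [-1.799e+02 -1.000e-01  9.090e+01] w 52.7 F [-0.5 -0.4 -5.1] q7 [-0.38  0.75]
clock: 40.85
eef_pos: [649.6, -86.1, 60.7]
tool_rot: [3.141, 0.0, 1.585]
force: [0.7, 0.1, -4.8]
width: 52.6
shift [ 1.1 -0.6 27.7] rot [0.02 0.01 0.82] | clock 40.85 eef [649.6 -86.1  60.7] yaw [180.    0.   90.8] w 52.6 F [ 0.7  0.1 -4.8] q7 [-0.3   0.78]
```

```bash
python3 -m jog '0 0 8 0 0 0 -1;0 0 16 0 0 0 -1;0 0 23 0 0 0 -1;0 0 26 0 0 0 -1;0 0 27 0 0 0 -1;0 0 27.5 0 0 0 -1;0 0 28 0 0 0 -1;0 0 28 0 0 0 -1'
```

```text
clock: 41.85
eef_pos: [649.8, -85.9, 32.4]
tool_rot: [3.141, 0.0, 1.585]
force: [-0.7, 0.2, -4.2]
width: 52.6
```

```bash
python3 -m jog '0 0 1 0 0 0 -1;0 0 1 0 0 0 -1;0 0 1 0 0 0 -1'
```

```text
clock: 42.22
eef_pos: [649.8, -85.9, 32.3]
tool_rot: [3.141, -0.0, 1.585]
force: [-3.2, 0.8, 5.2]
width: 52.8
```

Touching the floor; release.

```bash
python3 -m jog '0 0 0 0 0 0 0.5;0 0 0 0 0 0 0.5;0 0 0 0 0 0 0.5;0 0 0 0 0 0 0.5;0 0 -20 0 0 0 0.5;0 0 -60 0 0 0 0.5;0 0 -110 0 0 0 0.5;0 0 -140 0 0 0 0.5'
python3 -m jog '0 -30 0 0 0 0 1;0 -60 0 0 0 0 1;0 -60 0 0 0 0 1;0 -60 0 0 0 0 1'
python3 - <<'E'
from h import *
d=grab('wrist','w17'); d=grab('side','s17'); d=grab('top','t17'); W=cloud(load('s17'))
for n,x,y,r in (('deep',642,83,30),('short',650,-85,35),('nutA',630,289,26),('nutB',630,231,26),('bolt',645,-256,45),('can',446,540,60)):
    P=W[np.hypot(W[...,0]-x,W[...,1]-y)<r]; print(n,np.nanmax(P[:,2]).round(1))
E
```

```text
clock: 43.22
eef_pos: [650.7, -86.9, 175.6]
tool_rot: [3.137, 0.001, 1.585]
force: [0.6, 0.4, -0.6]
width: 64.1
clock: 43.72
eef_pos: [590.9, -86.7, 172.4]
tool_rot: [3.139, 0.0, 1.586]
force: [0.1, -0.3, 0.6]
width: 85.3
deep 96.7
short 568.5
nutA 30.8
nutB 30.2
bolt 42.8
can 207.4
```

View pics/w17.png

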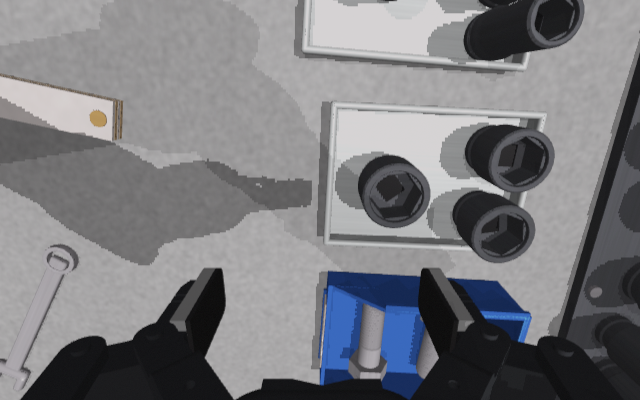

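View pics/s17.png

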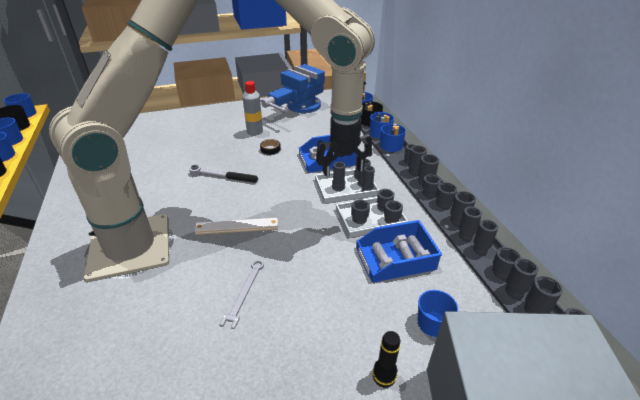

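Everything is in place. The short socket stands mouth up in its tray at (393,190), the spray can is upright, and the gripper is clear.

```bash
python3 -c "
from cell import ctrl
print(ctrl.finish_job())"
```

```text
the job is handed in; nothing more can be done
None
```

The job is handed in at about 44 s of the 144 s allowed; no verdict was reported.

I put both nuts in the nut bin first, lying flat side by side. Then came the bolt, crosswise in the bolt bin. Last, I stood the tall socket and then the short socket in their trays, each upright with its mouth up.

- **Pictures:** after each release the wrist or side camera showed the part in its place. The last side view shows the spray can standing, with depth reading its top at 207 mm. The gripper was clear of everything.
- **Side-view heights:** these agree with the parts' sizes to within about 7 mm. The nuts read 30–31 mm (28 expected on the bin floor). The bolt's place read 43 mm and the tall socket 97 mm (94 expected).
- **Failed check:** the height reading for the short socket came back as 568 mm because the arm was in that line of sight. I confirmed that socket from the pictures and from the contact force when it touched the tray floor.

The wrist force readings I saw stayed below 10 N.

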